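# Click the inspection slide into its notch under the lens

## Robot

A 6-joint arm with a two-finger parallel gripper is mounted at the origin on the work surface. World frame = base frame: x ahead of the robot, y to its left, z up, the work surface at z = 0. Lengths are in m, angles in rad, forces in N, time in s.
With the tool pointing down it reaches from about 0.35 to 0.775 m from the base axis. Payload 7.3 kg.
Tool frame: the origin (TCP) lies between the finger pads, 19 mm behind the fingertips; this is the grasp point; z points along the fingers, y is the line along which they close (so a half turn about z gives the same grasp; the last joint's range is limited). The gripper opens to 92 mm and grips with 3 to 60 N. Pads are 19 mm wide; open, the fingers measure 130 mm over their backs; the gripper's body (75 mm by 190 mm) begins 47 mm behind the grasp point.
Start: joints at [-1.443, 0.342, 1.524, -0, 1.275, -0.146], TCP at [0.142, -0.505, 0.246] pointing down, gripper open.
Joint ranges: [-2.53, 2.53], [-0.77, 2.02], [0.04, 2.7], [-1, 4.14], [0.28, 2.66], [-3.11, 3.11]. Speed limits (rad/s): [2.57, 2.57, 3.14, 3.14, 3.14, 3.14].

## Interface

Orientations are given as [roll, pitch, yaw] about the fixed x, y, z axes, in that order (R = Rz(yaw) Ry(pitch) Rx(roll)).
In Python, from cell import robot, viewer gives the robot as it stands.
- The arm moves only by the tool step_arm, never from a script. Its argument "increments" is a list of rows, each an object with "delta_pos": the shift along the tool's x, y, z in cm, a list of three; "dr": the turn, a rotation vector about the tool's x, y, z in degrees, a list of three; "fingers": the closure, from -1 (fully open) to 1 (shut), so that 0 is half open. In form: [{"delta_pos": [tx, ty, tz], "dr": [wx, wy, wz], "fingers": fingers}, ...]. A call has exactly 5 rows; each row is the pose to reach, as a shift and turn from the pose commanded when the call began, along the tool's axes at that moment; what a row does not reach only later rows make up. A row lasts 1/8 s, in which the tool goes at most 62.5 mm and 10.7 degrees, less where a joint would pass 70% of its speed; a pose out of reach is approached as far as the arm can. A call with a gripper value outside its range is refused whole. The fingers move at their own pace and stop on an object; "newtons" is the grip in N (left out, the last holds). Time passes only in rows, so rows that repeat a pose let the fingers close, or fill a call up. It gives the time, the measured TCP pose, the force, the opening and the grip force at its end, in the units of the state.
- robot.observe(): the state, without advancing time (a new reading comes with each control period).
- viewer.read_camera(name): name is "scene" or "top" or "wrist"; returns the picture (420x560x3 uint8, red, green, blue); there is no depth.
- viewer.camera_params(name): a dict with "K" (3x3 intrinsics, pixels), "T" (4x4, takes a point from camera to world coordinates). Camera axes: x right, y down, z forward; pixel columns grow to the right and rows downward; lengths in m; the calibration is good to about 2 mm. A picture is of the moment at which its call begins: read the wrist's pose just before it. camera_params takes no time and is no camera call; for the wrist camera it gives the pose at the moment of the call.
- robot.hand_in(): hands the job in; it is judged then, once.
The state is a dict: "time": time; "qpos": joint angles; "qvel": joint speeds; "joint_efforts": joint torques, N m; "tool_pos": TCP position; "tool_rot": TCP orientation; "contact_force": force on the tool from outside, world axes, zero at the start; "torque": the same for the moment, N m; "opening": finger opening in m; "grip_force": force on a finger pad.
Only numpy, scipy, OpenCV 4.12 (cv2) and the standard library are available. Lean on these libraries where they do the work, as an engineer would, in place of code of your own. Each camera call takes 0.05 s, during which the arm holds its last target. There are 200 camera calls.

## Task

Grip the orange knob of the inspection slide and push the slide smoothly along its rail, so that the blue finial standing in its white tray travels under the lens, until you feel the spring ball click into the notch close to the middle of the lens. Stop at that click instead of dragging the slide on past it, keep the finial standing in the tray, and leave the other things on the bench where they are. Finish while still gripping the knob, with the slide held in its notch.

Things in the scene. Friction and masses are not known exactly. Their poses are not given: they have to be found in the camera images.
- slide: dark steel carriage plate, 76 mm wide, 230 mm long, top face 42 mm above the bench; it slides only along its own y axis, and 1.5 to 3 N moves it. Origin at bench height straight below the middle of the tray; +y points along the rail from the knob to the tray, the way to push; +z up. End stops lie beyond the notch.
- knob (a point): point on the axis of the orange upright round knob (22 mm diameter, from the plate's top at 42 mm up to 90 mm above the bench), 75 mm above the bench: a good height for the TCP. The knob stands 140 mm behind the middle of the tray (slide y = -140 mm) and is fixed to the slide.
- tray (a point): middle of the floor of the white tray on the slide, 42 mm above the bench: inside 60 x 60 mm, rim 10 mm high, outside 68 x 68 mm. At the notch it lies within 12 mm, along the rail, of the middle of the lens; exactly where must be felt: there the slide is pulled in with some 5 N, then takes 8 to 16 N to drag out.
- bridge: fixed green lens bridge astride the rail: two steel posts 96 mm apart, a lens ring 70 mm across with its underside 150 mm above the bench. Origin at bench height below the middle of the lens, axes as those of the slide; lens and tray are in line, only y differs. It is clamped at a different place along the rail each time.
- plunger (a joint): how far the spring ball in the rail's groove, hidden below the slide near the lens, is pressed down (m): 0 with nothing on it, about 0.003 while the slide's underside runs over it, under 0.001 when sprung into the slide's notch. The slide's ramped front edge runs onto it 70 to 45 mm before the notch, where pushing takes up to about 5 N.
- finial: loose blue turned finial, base 36 mm wide, 56 mm tall, 60 g or so, standing in the tray. Origin: centre of its underside, +z up.
- spare_finial: loose dark wood finial like the one on the tray (36 mm wide, 56 mm tall), standing beyond the rail (far from the robot); bystander. Origin: centre of its underside
- glue_jar: loose yellow jar, 72 mm wide, 85 mm tall, standing beyond the rail (far from the robot); bystander. Origin: centre of its underside
- screwdriver: loose red screwdriver, 170 mm long, lying beyond the rail (far from the robot); bystander
- brush: loose brush, 160 mm long, lying on the robot's side of the rail; bystander
- dish: loose white dish, 90 mm wide, 22 mm tall, to the side; bystander
- pen_cup: loose empty terracotta cup, 74 mm wide, 95 mm tall, to the side; bystander
Mind the look-alikes: they are no part of the job. Of the things that look like the finial, the smallest one is meant.

How it is judged:
On the way, in this order (a step that is already met when the one before it is completed fails the run):
1. the gripped slide runs onto the spring ball (value of joint plunger above 0.0022 m and contact force between the fingers and slide above 4 N), for 0.05 s.
2. the ball clicks into the notch (value of joint plunger below 0.0015 m and y of tray in the frame of bridge between -0.02 and 0.02 m), for 0.2 s.
At the end, for the whole second after the job is handed in: the program ends with the fingers still gripping the knob (over 4 N), the slide at rest with the ball in its notch (ball pressed less than 1.5 mm, tray within 20 mm of the lens middle along the rail), and the finial upright (within 0.15 rad) and at rest on the tray floor within 25 mm of its middle (all of step 2 and contact force between the fingers and slide above 4 N and linear speed of slide below 0.004 m/s and angle between finial's own z axis and vertical below 0.15 rad and distance between finial and tray below 0.025 m and linear speed of finial below 0.01 m/s); the arm keeps its last pose, push and grip.
It fails at once if the slide is dragged past the click (tray over 30 mm beyond the lens middle) (y of tray in the frame of bridge above 0.03 m).
It fails at once if the finial tips or leaves the tray (angle between finial's own z axis and vertical above 0.4 rad or distance between finial and tray above 0.04 m).
It fails at once if another thing on the bench is moved by more than 20 mm (distance of any of spare_finial, glue_jar, screwdriver, brush, dish, pen_cup from where it was at the start of the episode above 0.02 m).
It also fails if it takes over 35 s, if anything falls off the work surface, if the arm or the gripper's body presses on something with over 40 N, if the wrist force passes 120 N, or if a joint passes its speed limit or range.

## Working session

There is one attempt and no reset: what is moved stays moved. The work goes in short steps, Python scripts to look and compute and a tool call to move; the robot and the scene stay as the last step left them, time stands still between calls to the robot, and variables do not carry over. Pictures are saved under pics/ and viewed, at most 10 in all, crops included, and the job is handed in when it is done.

Besides the shell and the picture viewer there is one more tool, called after "Call:" by a JSON object that holds its "name" and its "arguments". step_arm: Moves the arm, as the interface text tells. Its arguments: {"type":"object","properties":{"increments":{"type":"array"},"newtons":{"type":"number"}},"required":["increments"]}

```bash
mkdir -p pics; ls; python3 - <<'E'
from cell import robot, viewer
import cv2, numpy as np, pickle
d={}
for n in ("scene","top"):
    im=viewer.read_camera(n); d[n]=(im,viewer.camera_params(n)); cv2.imwrite(f"pics/{n}0.png",im[:,:,::-1])
    print(n,np.round(d[n][1]["K"],1).tolist(),np.round(d[n][1]["T"],3).tolist())
pickle.dump(d,open("d.pkl","wb"))
s=robot.observe();print({k:np.round(v,3).tolist() for k,v in s.items()})
E
```

```text
pics
scene [[502.7, 0.0, 276.4], [0.0, 502.7, 209.4], [0.0, 0.0, 1.0]] [[0.472, 0.625, -0.622, 1.421], [0.882, -0.347, 0.32, -0.43], [-0.016, -0.699, -0.715, 1.024], [0.0, 0.0, 0.0, 1.0]]
top [[454.0, 0.0, 286.2], [0.0, 454.0, 207.5], [0.0, 0.0, 1.0]] [[0.001, -0.988, 0.155, 0.363], [-1.0, -0.0, 0.004, -0.016], [-0.004, -0.155, -0.988, 1.516], [0.0, 0.0, 0.0, 1.0]]
{'time': 0.1, 'qpos': [-1.443, 0.343, 1.525, -0.0, 1.275, -0.146], 'qvel': [-0.001, -0.002, -0.002, -0.001, 0.001, -0.0], 'joint_efforts': [0.002, -43.2, -24.469, 0.072, 0.053, -0.0], 'tool_pos': [0.142, -0.505, 0.245], 'tool_rot': [-3.14, -0.0, 0.274], 'contact_force': [0.144, 0.585, 0.074], 'torque': [0.048, -0.011, -0.026], 'grip_force': 0.0, 'opening': 0.092}
```

View pics/scene0.png

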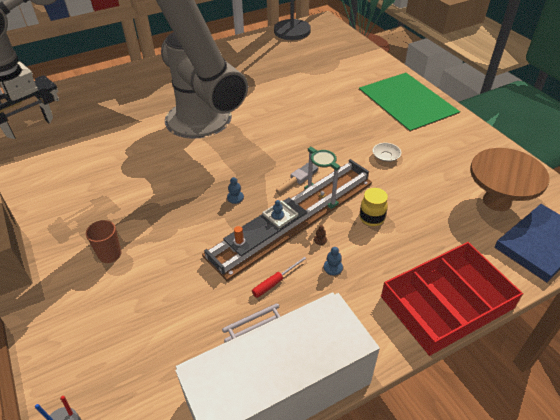

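View pics/top0.png

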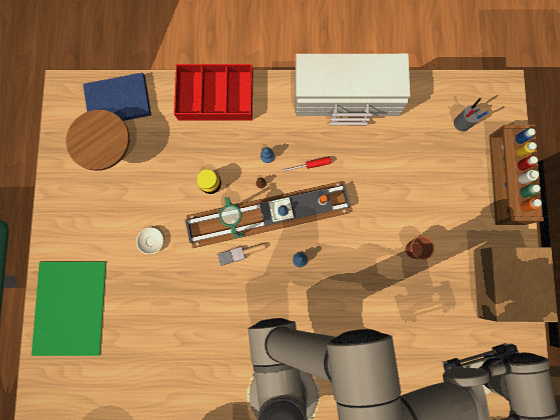

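Scene and top views: orange knob at top (323,200), white tray at (282,210), lens ring at (231,213). There are three blue finials, at top pixels (266,154), (300,258) and (283,210). The one at (283,210) fits: it stands in the tray and is the smallest. I'll confirm it in a crop and measure.

```bash
cat > h.py <<'E'
import numpy as np, cv2
def ray(P,uv):
    T=P["T"]; d=T[:3,:3]@np.linalg.solve(P["K"],[uv[0],uv[1],1.]); return T[:3,3],d/np.linalg.norm(d)
def onz(P,uv,z):
    o,d=ray(P,uv); return o+d*(z-o[2])/d[2]
def blob(im,lo,hi,box,mina=8):
    h=cv2.cvtColor(im,cv2.COLOR_RGB2HSV); m=cv2.inRange(h,lo,hi); k=np.zeros_like(m); x0,y0,x1,y1=box; k[y0:y1,x0:x1]=m[y0:y1,x0:x1]
    n,l,s,c=cv2.connectedComponentsWithStats(k)
    return sorted([(int(s[i,4]),c[i].round(1).tolist(),s[i,:4].tolist()) for i in range(1,n) if s[i,4]>=mina],reverse=True)[:4]
def tri(P1,a,P2,b):
    o1,d1=ray(P1,a);o2,d2=ray(P2,b)
    t=np.linalg.lstsq(np.c_[d1,-d2],o2-o1,rcond=None)[0]
    p,q=o1+t[0]*d1,o2+t[1]*d2
    return (p+q)/2,np.linalg.norm(p-q)
E
python3 - <<'E'
import pickle,cv2,numpy as np
from h import *
d=pickle.load(open("d.pkl","rb"))
a,A=d["top"];b,B=d["scene"]
boxt=(180,170,360,250);boxs=(200,140,380,280)
for nm,lo,hi in (("orange",(3,170,120),(16,255,255)),("blue",(95,90,40),(118,255,255)),("green",(65,80,40),(92,255,255)),("white",(0,0,190),(180,45,255))):
    print(nm,"top",blob(a,lo,hi,boxt)); print(nm,"scene",blob(b,lo,hi,boxs))
c=cv2.resize(a[165:255,180:360],None,fx=4,fy=4,interpolation=3)
e=cv2.resize(b[140:280,200:380],None,fx=2.57*180/180,fy=2.57,interpolation=3)[:360]
o=np.zeros((360,1190,3),np.uint8);o[:,:720]=c;o[:e.shape[0],720:720+e.shape[1]]=e
cv2.imwrite("pics/crop.png",cv2.resize(o,(798,242),interpolation=cv2.INTER_AREA)[:,:,::-1])
E
```

```text
orange top [(45, [322.9, 198.5], [320, 195, 7, 9]), (41, [223.3, 237.2], [215, 234, 18, 9]), (33, [213.2, 222.4], [207, 219, 14, 9]), (25, [255.1, 212.0], [248, 209, 13, 8])]
orange scene [(43, [237.6, 229.1], [234, 226, 8, 7])]
blue top [(72, [282.3, 210.4], [278, 206, 10, 10])]
blue scene [(183, [333.3, 262.1], [324, 247, 18, 28]), (76, [277.4, 210.9], [272, 201, 11, 18]), (68, [233.6, 185.5], [229, 178, 11, 15]), (40, [238.5, 197.5], [234, 193, 9, 10])]
green top [(183, [231.1, 217.5], [219, 198, 24, 40])]
green scene [(126, [323.4, 159.1], [309, 147, 30, 23]), (25, [332.3, 204.5], [328, 201, 10, 7])]
white top [(187, [280.6, 208.3], [272, 198, 21, 24]), (123, [211.4, 234.7], [193, 230, 38, 11]), (95, [204.1, 217.8], [190, 214, 29, 9]), (63, [229.7, 212.4], [222, 210, 17, 7])]
white scene [(101, [318.3, 182.8], [303, 172, 31, 23]), (97, [349.5, 182.7], [336, 173, 28, 20]), (94, [284.1, 218.0], [275, 209, 20, 17]), (86, [319.7, 202.1], [308, 194, 24, 17])]
```

View pics/crop.png

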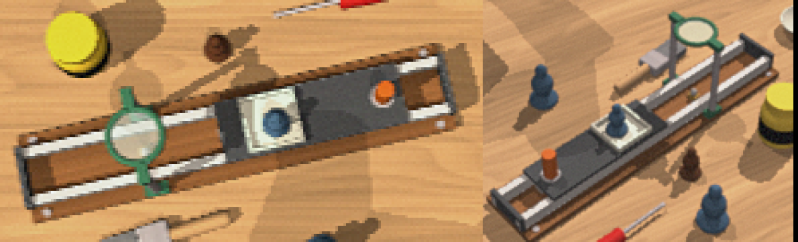

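The crop confirms the small blue finial standing in the white tray (crop 277,121); the other two blue ones are bigger and stand on the bench. Knob top is at crop (386,88), lens at crop (135,136).

```bash
python3 - <<'E'
import pickle,cv2,numpy as np
from h import *
d=pickle.load(open("d.pkl","rb"))
a,A=d["top"];b,B=d["scene"]
k=onz(A,(323.3,198),.085); t=onz(A,(281.8,209.9),.052); l=onz(A,(230.4,215.6),.155)
ks=onz(B,(238,230),.073); ls=onz(B,(323,158.8),.155)
print("knob",k,ks,tri(A,(323.3,198),B,(237.8,228)));print("tray",t);print("lens",l,ls,tri(A,(230.4,215.6),B,(323,158.8)))
# rail outer corners (rail end plates, crop px -> top px)
cr=np.array([(17,147),(34,213),(456,112),(440,47)])/[2.682,2.689]+[180,165]
R=np.array([onz(A,c,.04) for c in cr]);print(R)
for nm,v in (("t-k",t-k),("l-k",l-k),("t-ks",t-ks),("rail",(R[0]+R[1]-R[2]-R[3])/2)):print(nm,np.linalg.norm(v[:2]),np.degrees(np.arctan2(v[1],v[0])))
# white rails: fit lines
E
```

```text
knob [ 0.61810123 -0.12930534  0.085     ] [ 0.61010947 -0.12406343  0.073     ] (array([ 0.61762444, -0.12796772,  0.08975732]), np.float64(0.0020594795979548795))
tray [0.58455387 0.00381297 0.052     ]
lens [0.55147403 0.15794292 0.155     ] [0.55776772 0.15807874 0.155     ] (array([0.55276189, 0.15982315, 0.15032465]), np.float64(0.0028242942695173075))
[[ 0.55388721  0.31690073  0.04      ]
 [ 0.47346347  0.29346916  0.04      ]
 [ 0.59724491 -0.22039658  0.04      ]
 [ 0.67841988 -0.2023162   0.04      ]]
t-k 0.1372804107217706 104.14466882009678
l-k 0.29487411749531234 103.05882672888681
t-ks 0.13040499334349478 101.30145142816404
rail 0.5312531605866606 103.51535892761403
```

Call:
{"name": "step_arm", "arguments": {"increments": [{"delta_pos": [5.6, -2.3, 0], "dr": [0, 0, -10], "fingers": -1}, {"delta_pos": [11.2, -4.7, 0], "dr": [0, 0, -20], "fingers": -1}, {"delta_pos": [16.8, -7.0, 0], "dr": [0, 0, -30], "fingers": -1}, {"delta_pos": [22.4, -9.4, 0], "dr": [0, 0, -40], "fingers": -1}, {"delta_pos": [28.0, -11.7, 0], "dr": [0, 0, -50], "fingers": -1}], "newtons": 40}}

```text
time: 0.72
tool_pos: [0.3811, -0.3156, 0.2454]
tool_rot: [-3.141, 0.0, 1.152]
contact_force: [0.9, -0.3, 0.3]
opening: 0.0915
grip_force: 0.0
```

Call:
{"name": "step_arm", "arguments": {"increments": [{"delta_pos": [5.3, 2.7, 0], "dr": [0, 0, -8], "fingers": -1}, {"delta_pos": [10.7, 5.5, 1], "dr": [0, 0, -16], "fingers": -1}, {"delta_pos": [16.1, 8.2, 2], "dr": [0, 0, -24], "fingers": -1}, {"delta_pos": [21.4, 11.0, 3], "dr": [0, 0, -32], "fingers": -1}, {"delta_pos": [26.8, 13.7, 4], "dr": [0, 0, -37.6], "fingers": -1}]}}

```text
time: 1.35
tool_pos: [0.6163, -0.1278, 0.2048]
tool_rot: [-3.141, -0.0, 1.806]
contact_force: [0.3, -1.8, 0.5]
opening: 0.0917
grip_force: 0.0
```

```bash
python3 - <<'E'
from cell import robot, viewer
import cv2, numpy as np, pickle
for _ in range(3): viewer.read_camera("wrist")
s=robot.observe();P=viewer.camera_params("wrist");im=viewer.read_camera("wrist")
pickle.dump((im,P),open("w.pkl","wb"));cv2.imwrite("pics/w1.png",im[:,:,::-1])
print(s["tool_pos"],s["tool_rot"],np.round(P["T"],3).tolist(),P["K"][0])
from h import *
print(blob(im,(3,170,120),(16,255,255),(0,0,560,420),60),blob(im,(95,90,40),(118,255,255),(0,0,560,420),60))
E
```

```text
[ 0.61599196 -0.12672407  0.20343302] [-3.13916962e+00 -1.65378303e-03  1.80689952e+00] [[0.972, 0.226, 0.064, 0.598], [0.235, -0.932, -0.275, -0.051], [-0.003, 0.282, -0.959, 0.342], [0.0, 0.0, 0.0, 1.0]] [341.76390959   0.         281.18887334]
[(766, [283.8, 210.6], [271, 191, 28, 38]), (137, [411.4, 207.9], [405, 189, 14, 40])] [(66, [549.3, 5.3], [540, 2, 20, 10])]
```

View pics/w1.png

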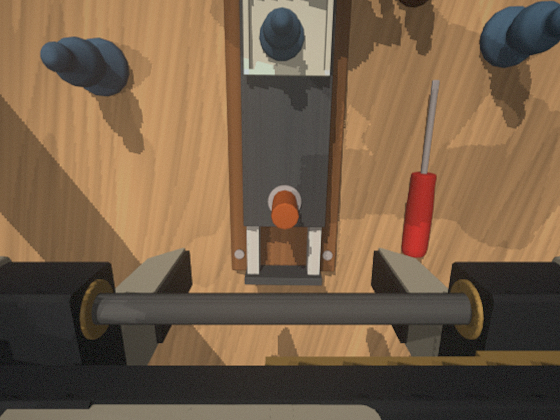

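Wrist view: knob top at (285,213) with its collar at (284,198), the tray's rear rim midpoint at (287,75), and the finial standing at (282,35). The screwdriver and the two larger blue finials are clear of the fingers.

```bash
python3 - <<'E'
import pickle,cv2,numpy as np
from h import *
im,P=pickle.load(open("w.pkl","rb"))
k=onz(P,(285.5,215),.09);kb=onz(P,(284.2,200),.043)
print("knob",k,kb)
for nm,a,b,z in (("Ledge",(244,80),(243,225),.042),("Redge",(330,80),(324,225),.042),("mid",(287,77),(283.7,226),.042)):
    p,q=onz(P,a,z),onz(P,b,z);v=p-q;print(nm,p,q,np.linalg.norm(v),np.degrees(np.arctan2(v[1],v[0])))
p=[onz(P,u,.042) for u in ((243,225),(324,225))];print("width",np.linalg.norm(p[0]-p[1]))
h=cv2.cvtColor(im,cv2.COLOR_RGB2GRAY)
for r in (100,140,170): # edges of the plate
    g=cv2.Sobel(h[r-3:r+4].mean(0)[None].astype(np.float32),cv2.CV_32F,1,0)[0]
    print(r,[ (i,int(g[i])) for i in range(220,350) if abs(g[i])>60])
E
```

```text
knob [ 0.61829395 -0.12592514  0.09      ] [ 0.6176366  -0.12633722  0.043     ]
Ledge [ 0.56135868 -0.03525659  0.042     ] [ 0.58624404 -0.15883424  0.042     ] 0.12605838834723548 101.3856234250166
Redge [ 0.63016755 -0.01866974  0.042     ] [ 0.65921913 -0.14115359  0.042     ] 0.1258820436658013 103.34324245894193
mid [ 0.59522223 -0.02471961  0.042     ] [ 0.62315597 -0.15089838  0.042     ] 0.12923379615846048 102.48293549584331
width 0.07508641064908907
100 [(225, -96), (226, -278), (227, -174), (290, -84), (307, 103), (308, 63), (330, -80), (331, -78), (336, 98), (345, 119), (346, 261), (347, 138)]
140 [(227, -243), (228, -212), (328, -96), (329, -88), (335, 96), (342, 81), (343, 187), (344, 100), (345, 61), (346, 64)]
170 [(227, -74), (228, -220), (229, -155), (327, -78), (331, 82), (332, 95), (339, -70), (341, 266), (342, 150)]
```

Call:
{"name": "step_arm", "arguments": {"increments": [{"delta_pos": [0, 0.1, 3], "dr": [0, 0, 0.5], "fingers": -1}, {"delta_pos": [0, 0.2, 6], "dr": [0, 0, 0.5], "fingers": -1}, {"delta_pos": [0, 0.2, 9], "dr": [0, 0, 0.5], "fingers": -1}, {"delta_pos": [0, 0.2, 11.5], "dr": [0, 0, 0.5], "fingers": -1}, {"delta_pos": [0, 0.2, 12.9], "dr": [0, 0, 0.5], "fingers": -1}]}}

```text
time: 2.17
tool_pos: [0.6158, -0.1301, 0.0757]
tool_rot: [-3.14, -0.0, 1.792]
contact_force: [-0.5, -0.3, 0.1]
opening: 0.092
grip_force: 0.0
```

Call:
{"name": "step_arm", "arguments": {"increments": [{"delta_pos": [0, 0, 0], "dr": [0, 0, 0], "fingers": 0}, {"delta_pos": [0, 0, 0], "dr": [0, 0, 0], "fingers": 0.3}, {"delta_pos": [0, 0, 0], "dr": [0, 0, 0], "fingers": 0.5}, {"delta_pos": [0, 0, 0], "dr": [0, 0, 0], "fingers": 1}, {"delta_pos": [0, 0, 0], "dr": [0, 0, 0], "fingers": 1}], "newtons": 40}}

```text
time: 2.8
tool_pos: [0.6172, -0.1288, 0.0768]
tool_rot: [3.141, 0.0, 1.794]
contact_force: [-1.1, -0.3, -0.0]
opening: 0.0467
grip_force: 0.0
```

Call:
{"name": "step_arm", "arguments": {"increments": [{"delta_pos": [0, 0, 0], "dr": [0, 0, 0], "fingers": 1}, {"delta_pos": [0, 0, 0], "dr": [0, 0, 0], "fingers": 1}, {"delta_pos": [0, 0, 0], "dr": [0, 0, 0], "fingers": 1}, {"delta_pos": [0, 0, 0], "dr": [0, 0, 0], "fingers": 1}, {"delta_pos": [0, 0, 0], "dr": [0, 0, 0], "fingers": 1}]}}

```text
time: 3.42
tool_pos: [0.6189, -0.1285, 0.0766]
tool_rot: [3.138, 0.001, 1.794]
contact_force: [7.4, 1.2, -4.5]
opening: 0.0211
grip_force: 40.0
```

Call:
{"name": "step_arm", "arguments": {"increments": [{"delta_pos": [0.3, 0.1, 0], "dr": [0, 0, 0], "fingers": 1}, {"delta_pos": [1.0, 0.1, 0], "dr": [0, 0, 0], "fingers": 1}, {"delta_pos": [1.9, 0.1, 0], "dr": [0, 0, 0], "fingers": 1}, {"delta_pos": [2.7, 0.1, 0], "dr": [0, 0, 0], "fingers": 1}, {"delta_pos": [3.2, 0.1, 0], "dr": [0, 0, 0], "fingers": 1}]}}

```text
time: 4.05
tool_pos: [0.6118, -0.0969, 0.0766]
tool_rot: [3.14, 0.001, 1.794]
contact_force: [5.4, -0.2, -3.0]
opening: 0.0215
grip_force: 40.0
```

Call:
{"name": "step_arm", "arguments": {"increments": [{"delta_pos": [0.4, 0, 0], "dr": [0, 0, 0], "fingers": 1}, {"delta_pos": [1.2, 0, 0], "dr": [0, 0, 0], "fingers": 1}, {"delta_pos": [2.0, 0, 0], "dr": [0, 0, 0], "fingers": 1}, {"delta_pos": [2.8, 0, 0], "dr": [0, 0, 0], "fingers": 1}, {"delta_pos": [3.3, 0, 0], "dr": [0, 0, 0], "fingers": 1}]}}

```text
time: 4.68
tool_pos: [0.6045, -0.0647, 0.0765]
tool_rot: [3.14, 0.001, 1.794]
contact_force: [5.5, -0.1, -4.1]
opening: 0.0212
grip_force: 40.0
```

Call:
{"name": "step_arm", "arguments": {"increments": [{"delta_pos": [0.4, 0.1, 0], "dr": [0, 0, 0], "fingers": 1}, {"delta_pos": [1.2, 0.1, 0], "dr": [0, 0, 0], "fingers": 1}, {"delta_pos": [2.0, 0.1, 0], "dr": [0, 0, 0], "fingers": 1}, {"delta_pos": [2.8, 0.1, 0], "dr": [0, 0, 0], "fingers": 1}, {"delta_pos": [3.3, 0.1, 0], "dr": [0, 0, 0], "fingers": 1}]}}

```text
time: 5.3
tool_pos: [0.5972, -0.0323, 0.0766]
tool_rot: [3.142, 0.0, 1.794]
contact_force: [2.3, -4.2, -1.5]
opening: 0.0214
grip_force: 40.0
```

Call:
{"name": "step_arm", "arguments": {"increments": [{"delta_pos": [0.4, 0, 0], "dr": [0, 0, 0], "fingers": 1}, {"delta_pos": [1.0, 0, 0], "dr": [0, 0, 0], "fingers": 1}, {"delta_pos": [1.6, 0, 0], "dr": [0, 0, 0], "fingers": 1}, {"delta_pos": [2.1, 0, 0], "dr": [0, 0, 0], "fingers": 1}, {"delta_pos": [2.4, 0, 0], "dr": [0, 0, 0], "fingers": 1}]}}

```text
time: 5.92
tool_pos: [0.5919, -0.0088, 0.0765]
tool_rot: [-3.142, -0.0, 1.794]
contact_force: [1.5, -1.2, -1.8]
opening: 0.0214
grip_force: 40.0
```

```bash
python3 - <<'E'
from cell import robot, viewer
import cv2, numpy as np
from h import *
s=robot.observe();print(s["tool_pos"],s["contact_force"])
A=viewer.camera_params("top");B=viewer.camera_params("scene");a=viewer.read_camera("top");b=viewer.read_camera("scene")
o=np.hstack([cv2.resize(a[165:255,185:335],(400,240),interpolation=3),cv2.resize(b[130:250,220:400],(400,267),interpolation=3)[:240]])
cv2.imwrite("pics/c2.png",o[:,:,::-1])
E
```

```text
[ 0.59188851 -0.00884003  0.07652359] [ 1.47458711 -1.18882036 -1.75968123]
```

View pics/c2.png

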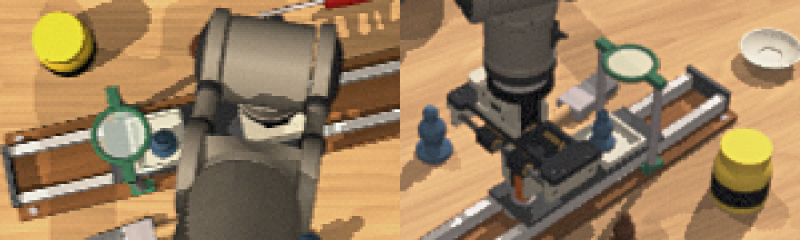

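Crop: the finial stands upright in the tray (top half, 163,143), just short of the lens (123,134). The slide is past the ramp and on the ball, so I'll go in small felt steps.

Call:
{"name": "step_arm", "arguments": {"increments": [{"delta_pos": [0.2, 0.05, 0], "dr": [0, 0, 0], "fingers": 1}, {"delta_pos": [0.5, 0.05, 0], "dr": [0, 0, 0], "fingers": 1}, {"delta_pos": [0.8, 0.05, 0], "dr": [0, 0, 0], "fingers": 1}, {"delta_pos": [1.0, 0.05, 0], "dr": [0, 0, 0], "fingers": 1}, {"delta_pos": [1.2, 0.05, 0], "dr": [0, 0, 0], "fingers": 1}]}}

```text
time: 6.65
tool_pos: [0.5894, 0.0025, 0.0765]
tool_rot: [-3.141, -0.0, 1.794]
contact_force: [-2.1, -2.9, 3.4]
opening: 0.0215
grip_force: 40.0
```

Call:
{"name": "step_arm", "arguments": {"increments": [{"delta_pos": [0.1, 0, 0], "dr": [0, 0, 0], "fingers": 1}, {"delta_pos": [0.2, 0, 0], "dr": [0, 0, 0], "fingers": 1}, {"delta_pos": [0.3, 0, 0], "dr": [0, 0, 0], "fingers": 1}, {"delta_pos": [0.4, 0, 0], "dr": [0, 0, 0], "fingers": 1}, {"delta_pos": [0.5, 0, 0], "dr": [0, 0, 0], "fingers": 1}]}}

```text
time: 7.28
tool_pos: [0.5884, 0.0073, 0.0765]
tool_rot: [-3.141, -0.0, 1.794]
contact_force: [-4.7, -3.2, 3.0]
opening: 0.0212
grip_force: 40.0
```

Call:
{"name": "step_arm", "arguments": {"increments": [{"delta_pos": [0.1, 0, 0], "dr": [0, 0, 0], "fingers": 1}, {"delta_pos": [0.2, 0, 0], "dr": [0, 0, 0], "fingers": 1}, {"delta_pos": [0.3, 0, 0], "dr": [0, 0, 0], "fingers": 1}, {"delta_pos": [0.4, 0, 0], "dr": [0, 0, 0], "fingers": 1}, {"delta_pos": [0.4, 0, 0], "dr": [0, 0, 0], "fingers": 1}]}}

```text
time: 7.9
tool_pos: [0.5874, 0.0114, 0.0764]
tool_rot: [-3.141, -0.0, 1.794]
contact_force: [-4.4, -1.6, 3.9]
opening: 0.021
grip_force: 40.0
```

Call:
{"name": "step_arm", "arguments": {"increments": [{"delta_pos": [0.1, -0.05, 0], "dr": [0, 0, 0], "fingers": 1}, {"delta_pos": [0.2, -0.05, 0], "dr": [0, 0, 0], "fingers": 1}, {"delta_pos": [0.3, -0.05, 0], "dr": [0, 0, 0], "fingers": 1}, {"delta_pos": [0.3, -0.05, 0], "dr": [0, 0, 0], "fingers": 1}, {"delta_pos": [0.3, -0.05, 0], "dr": [0, 0, 0], "fingers": 1}]}}

```text
time: 8.52
tool_pos: [0.5867, 0.0143, 0.0765]
tool_rot: [3.141, -0.0, 1.794]
contact_force: [-2.2, -0.6, 1.9]
opening: 0.0212
grip_force: 40.0
```

Call:
{"name": "step_arm", "arguments": {"increments": [{"delta_pos": [0.1, 0, 0], "dr": [0, 0, 0], "fingers": 1}, {"delta_pos": [0.2, 0, 0], "dr": [0, 0, 0], "fingers": 1}, {"delta_pos": [0.3, 0, 0], "dr": [0, 0, 0], "fingers": 1}, {"delta_pos": [0.3, 0, 0], "dr": [0, 0, 0], "fingers": 1}, {"delta_pos": [0.3, 0, 0], "dr": [0, 0, 0], "fingers": 1}]}}

```text
time: 9.15
tool_pos: [0.586, 0.0172, 0.0765]
tool_rot: [3.141, -0.0, 1.794]
contact_force: [-1.4, -0.7, 0.9]
opening: 0.0213
grip_force: 40.0
```

Call:
{"name": "step_arm", "arguments": {"increments": [{"delta_pos": [0.1, 0, 0], "dr": [0, 0, 0], "fingers": 1}, {"delta_pos": [0.2, 0, 0], "dr": [0, 0, 0], "fingers": 1}, {"delta_pos": [0.3, 0, 0], "dr": [0, 0, 0], "fingers": 1}, {"delta_pos": [0.3, 0, 0], "dr": [0, 0, 0], "fingers": 1}, {"delta_pos": [0.3, 0, 0], "dr": [0, 0, 0], "fingers": 1}]}}

```text
time: 9.78
tool_pos: [0.5854, 0.02, 0.0765]
tool_rot: [3.141, -0.0, 1.794]
contact_force: [-0.7, -0.5, 0.8]
opening: 0.0215
grip_force: 40.0
```

Call:
{"name": "step_arm", "arguments": {"increments": [{"delta_pos": [0.1, 0, 0], "dr": [0, 0, 0], "fingers": 1}, {"delta_pos": [0.2, 0, 0], "dr": [0, 0, 0], "fingers": 1}, {"delta_pos": [0.3, 0, 0], "dr": [0, 0, 0], "fingers": 1}, {"delta_pos": [0.3, 0, 0], "dr": [0, 0, 0], "fingers": 1}, {"delta_pos": [0.3, 0, 0], "dr": [0, 0, 0], "fingers": 1}]}}

```text
time: 10.4
tool_pos: [0.5847, 0.0232, 0.0765]
tool_rot: [3.142, -0.0, 1.794]
contact_force: [-1.6, 2.6, 0.9]
opening: 0.0213
grip_force: 40.0
```

The slide now pulls the tool forward, so it's entering the notch.

Call:
{"name": "step_arm", "arguments": {"increments": [{"delta_pos": [0.1, 0, 0], "dr": [0, 0, 0], "fingers": 1}, {"delta_pos": [0.2, 0, 0], "dr": [0, 0, 0], "fingers": 1}, {"delta_pos": [0.2, 0, 0], "dr": [0, 0, 0], "fingers": 1}, {"delta_pos": [0.2, 0, 0], "dr": [0, 0, 0], "fingers": 1}, {"delta_pos": [0.2, 0, 0], "dr": [0, 0, 0], "fingers": 1}]}}

```text
time: 11.02
tool_pos: [0.5841, 0.0253, 0.0765]
tool_rot: [-3.142, -0.001, 1.794]
contact_force: [-0.9, 5.0, 1.6]
opening: 0.0207
grip_force: 40.0
```

Call:
{"name": "step_arm", "arguments": {"increments": [{"delta_pos": [0.1, 0, 0], "dr": [0, 0, 0], "fingers": 1}, {"delta_pos": [0.2, 0, 0], "dr": [0, 0, 0], "fingers": 1}, {"delta_pos": [0.2, 0, 0], "dr": [0, 0, 0], "fingers": 1}, {"delta_pos": [0.2, 0, 0], "dr": [0, 0, 0], "fingers": 1}, {"delta_pos": [0.2, 0, 0], "dr": [0, 0, 0], "fingers": 1}]}}

```text
time: 11.65
tool_pos: [0.5839, 0.0265, 0.0765]
tool_rot: [3.141, 0.0, 1.794]
contact_force: [0.8, 1.9, -0.9]
opening: 0.0217
grip_force: 40.0
```

Call:
{"name": "step_arm", "arguments": {"increments": [{"delta_pos": [0.05, 0, 0], "dr": [0, 0, 0], "fingers": 1}, {"delta_pos": [0.1, 0, 0], "dr": [0, 0, 0], "fingers": 1}, {"delta_pos": [0.1, 0, 0], "dr": [0, 0, 0], "fingers": 1}, {"delta_pos": [0.1, 0, 0], "dr": [0, 0, 0], "fingers": 1}, {"delta_pos": [0.1, 0, 0], "dr": [0, 0, 0], "fingers": 1}]}}

```text
time: 12.28
tool_pos: [0.5837, 0.0274, 0.0765]
tool_rot: [3.141, 0.0, 1.794]
contact_force: [1.4, -2.1, 0.5]
opening: 0.0215
grip_force: 40.0
```

Call:
{"name": "step_arm", "arguments": {"increments": [{"delta_pos": [0.05, 0, 0], "dr": [0, 0, 0], "fingers": 1}, {"delta_pos": [0.1, 0, 0], "dr": [0, 0, 0], "fingers": 1}, {"delta_pos": [0.1, 0, 0], "dr": [0, 0, 0], "fingers": 1}, {"delta_pos": [0.1, 0, 0], "dr": [0, 0, 0], "fingers": 1}, {"delta_pos": [0.1, 0, 0], "dr": [0, 0, 0], "fingers": 1}]}}

```text
time: 12.9
tool_pos: [0.5835, 0.0284, 0.0765]
tool_rot: [3.141, 0.0, 1.794]
contact_force: [2.0, -5.4, -0.9]
opening: 0.021
grip_force: 40.0
```

Resistance rises, so the click is felt. I'll back off 1.2 mm to sit at the notch bottom, then check.

Call:
{"name": "step_arm", "arguments": {"increments": [{"delta_pos": [-0.06, 0, 0], "dr": [0, 0, 0], "fingers": 1}, {"delta_pos": [-0.12, 0, 0], "dr": [0, 0, 0], "fingers": 1}, {"delta_pos": [-0.12, 0, 0], "dr": [0, 0, 0], "fingers": 1}, {"delta_pos": [-0.12, 0, 0], "dr": [0, 0, 0], "fingers": 1}, {"delta_pos": [-0.12, 0, 0], "dr": [0, 0, 0], "fingers": 1}]}}

```text
time: 13.52
tool_pos: [0.5836, 0.0277, 0.0765]
tool_rot: [3.142, -0.0, 1.794]
contact_force: [0.7, 0.1, -0.6]
opening: 0.0214
grip_force: 40.0
```

```bash
python3 - <<'E'
from cell import robot, viewer
import cv2, numpy as np
for _ in range(3): b=viewer.read_camera("scene")
a=viewer.read_camera("top")
s=robot.observe();print(s["tool_pos"],s["contact_force"],s["grip_force"],s["time"])
o=np.hstack([cv2.resize(a[165:255,185:335],(400,240),interpolation=3),cv2.resize(b[130:250,220:400],(400,267),interpolation=3)[:240]])
cv2.imwrite("pics/c3.png",o[:,:,::-1])
E
```

```text
[0.58361847 0.02760278 0.0764797 ] [ 1.33390742  0.06740156 -0.81845944] 39.9995094537735 13.725
```

View pics/c3.png

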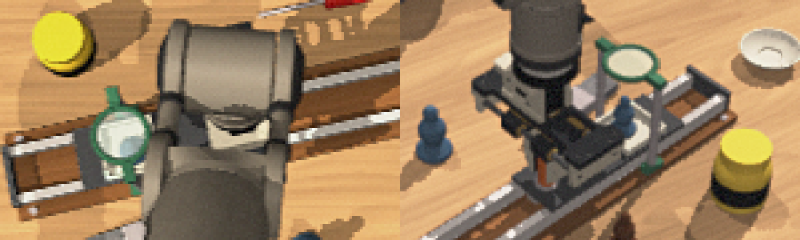

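The picture shows the tray and upright finial under the lens (finial through the glass at about 128,133; lens at 123,134). The net push is about 0, the grip is 40 N and nothing else has moved, so I'm handing in.

```bash
python3 -c "
from cell import robot
print(robot.hand_in())"
```

```text
the job is handed in; nothing more can be done
None
```

I pushed the slide until the spring ball clicked into its notch under the lens and handed the job in at about 14 s with the knob still gripped at 40 N; the finial was standing in the tray in the last picture, and no verdict came back.

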